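Close up the canisters and lift the caddy level

TASK

One canister has slid away along the carrying caddy: slide it back flush against its neighbour, so that the three stand as one closed row under the middle of the handle, while the caddy still stands on the mat. Then lift the caddy by its handle about 10 cm off the mat and finish holding it there, level and still, with the row still closed (so that the mat can be wiped); do not put it down or let go. Do not tip a canister, and leave everything else on the shelf where it stands.

Things in the scene. Friction and masses are not known exactly. Their poses are not given: they have to be found in the camera images.
- caddy: loose caddy: beech tray, steel arch over its middle with a beech grip bar. Origin: centre of the underside; y along the tray, z up. Tray 282 (y) x 78 mm (x), inside 272 x 68; floor 6 thick, rim top 20 over the underside. Arch: a flat strip 18 wide (y) up each long side at y = 0, x = +-39 to 42. Stands on a ribbed mat, top 4 mm over the work surface. 0.7 to 0.95 kg with the canisters
- caddy_grip (a point): centre of the caddy's grip bar, 138 mm over the tray's underside: a straight bar of rounded-rectangular section, 18 mm thick (caddy y), 24 mm high (z), 78 mm long (caddy x) from strip to strip (grip it across its 18 mm, from above)
- low_mid (a point): centre (half-way up) of the low one of three closed square steel canisters with a press button in the lid: 62 x 62 mm, 60 high, about 140 g, loose in a row along the tray, in any order. Axes along its sides, z up. Flush neighbours: centres 62 mm apart. The row's middle one is at caddy y = 0, the next touches it on the -y side, the +y one stands away by a gap of 15 to 36 mm
- medium_mid (a point): centre (half-way up) of the medium one of three closed square steel canisters with a press button in the lid: 62 x 62 mm, 72 high, about 155 g, loose in a row along the tray, in any order. Axes along its sides, z up. Flush neighbours: centres 62 mm apart. The row's middle one is at caddy y = 0, the next touches it on the -y side, the +y one stands away by a gap of 15 to 36 mm
- tall_mid (a point): centre (half-way up) of the tall one of three closed square steel canisters with a press button in the lid: 62 x 62 mm, 84 high, about 170 g, loose in a row along the tray, in any order. Axes along its sides, z up. Flush neighbours: centres 62 mm apart. The row's middle one is at caddy y = 0, the next touches it on the -y side, the +y one stands away by a gap of 15 to 36 mm
- mortar: granite mortar, 128 mm wide, 85 high, 2.1 kg, loose bystander; origin at the centre of its underside
- pestle: granite pestle lying on the mat, 150 mm long (its x), 37 mm thick, bystander; origin under its middle
- cups: nested set of four green plastic measuring cups, 84 mm wide, 52 high, flat handles to its +x reaching 124 mm from the axis, bystander; origin at the centre of its underside
- round_canister: round closed stainless steel canister with a press button in the lid, 94 mm wide, 124 high, bystander; origin at the centre of its underside
- jar: glass jar with steel lid, 72 mm wide, 95 high, bystander; origin at the centre of its underside
- tin: food tin with a plain paper sleeve, 75 mm wide, 110 high, bystander; origin at the centre of its underside
Things that resemble listed ones, but are neither listed nor needed, are in the scene too. What is shaped like the part that bears medium_mid but yellow is not meant.

How it is judged:
On the way, in this order (a step that is already met when the one before it is completed fails the run):
1. the three canisters stand as one closed row under the middle of the handle while the caddy stands on the mat (horizontal distance between low_mid and medium_mid below 0.1275 m and horizontal distance between each of low_mid, medium_mid and tall_mid below 0.1275 m and y of low_mid in the frame of caddy between -0.076 and 0.076 m and angle between the y axis of each of low_mid, medium_mid, tall_mid and the y axis of caddy, either way round below 0.08 rad and z of each of low_mid, medium_mid, tall_mid in the frame of caddy below 0.055 m and y of medium_mid in the frame of caddy between -0.076 and 0.076 m and y of tall_mid in the frame of caddy between -0.076 and 0.076 m and height (world z) of caddy below 0.009 m), for 0.2 s.
2. the caddy hangs from the gripper by its handle, level and clear of the mat (distance between the grasp point and caddy_grip below 0.045 m and contact force between caddy and the fingers above 2 N and height (world z) of caddy between 0.054 and 0.204 m and angle between caddy's own z axis and vertical below 0.07 rad), for 0.3 s.
At the end, for the whole second after the job is handed in: caddy held by its grip bar, underside 50 to 200 mm over the mat, level within 4 degrees, still, touching nothing else; canisters on its floor in one closed row (outer centres at most 127.5 mm apart, square within 4.5 degrees), centred under the handle within about 14 mm (all of step 2 and horizontal distance between low_mid and medium_mid below 0.1275 m and horizontal distance between each of low_mid, medium_mid and tall_mid below 0.1275 m and y of low_mid in the frame of caddy between -0.076 and 0.076 m and angle between the y axis of each of low_mid, medium_mid, tall_mid and the y axis of caddy, either way round below 0.08 rad and z of each of low_mid, medium_mid, tall_mid in the frame of caddy below 0.055 m and y of medium_mid in the frame of caddy between -0.076 and 0.076 m and y of tall_mid in the frame of caddy between -0.076 and 0.076 m and linear speed of caddy below 0.02 m/s and angular speed of caddy below 0.1 rad/s and contact force between caddy and mortar below 0.3 N and contact force between caddy and pestle below 0.3 N and contact force between caddy and cups below 0.3 N and contact force between caddy and round_canister below 0.3 N and contact force between caddy and jar below 0.3 N and contact force between caddy and tin below 0.3 N); the arm keeps its last pose, push and grip.
It fails at once if a canister is tipped by more than 20 degrees (angle between any of low_mid, medium_mid, tall_mid's own z axis and vertical above 0.35 rad).
It fails at once if another thing on the shelf is shifted by more than 25 mm (distance of any of mortar, pestle, cups, round_canister, jar, tin from where it was at the start of the episode above 0.025 m).
It also fails if it takes over 51 s, if anything falls off the work surface, if the arm or the gripper's body presses on something with over 40 N, if the wrist force passes 120 N, or if a joint passes its speed limit or range.

ROBOT

A 6-joint arm with a two-finger parallel gripper is mounted at the origin on the work surface. World frame = base frame: x ahead of the robot, y to its left, z up, the work surface at z = 0. Lengths are in m, angles in rad, forces in N, time in s.
With the tool pointing down it reaches from about 0.375 to 0.9 m from the base axis. Payload 3.1 kg.
Tool frame: the origin (TCP) lies on the centre line of the jaws, within the pads' length; the fingertips stand 22 mm ahead of it and the grasp point (between the pads) lies 3 mm ahead of it; z points along the fingers, y is the direction in which the jaws open and shut (so a half turn about z gives the same grasp; the last joint's range is limited). The gripper opens to 87 mm and grips with 3 to 60 N. Pads are 19 mm wide; open, the fingers measure 117 mm over their backs; the gripper's body (75 mm by 190 mm) begins 51 mm behind the grasp point.
Start: joints at [-1.393, 0.527, 1.433, -0, 1.181, -0.178], TCP at [0.218, -0.586, 0.245] pointing down, gripper open.
Joint ranges: [-3.08, 3.08], [-0.75, 2.2], [0.22, 2.44], [-1.43, 4.57], [0, 2.65], [-2.85, 2.85]. Speed limits (rad/s): [2.79, 2.79, 3.14, 3.14, 3.14, 3.14].

INTERFACE

Orientations are given as a unit quaternion [x, y, z, w].
In Python, from station import telemetry, imaging, ctrl gives the robot as it stands.
- The arm moves only by the shell command python3 -m pendant 'ROWS'. ROWS is JSON, a list of rows, each a list of 5 numbers: the opening in per cent of the stroke, from 0 (shut) to 100 (fully open), then the shift along the tool's x, y, z in cm, then the turn about the tool's z in rad. In form: [[gripper, dx, dy, dz, twist], ...]. A call has 1 to 10 rows; each row shifts and turns the commanded pose from where the row before left it, along the tool's axes as they then stand; what a row does not reach is not made up. A row lasts 1/12 s, in which the tool goes at most 41.7 mm and 7.16 degrees, less where a joint would pass 70% of its speed; a pose out of reach is approached as far as the arm can. A call is refused whole if a number of a shift passes 4.17 or a number of a turn 0.125, either way. A call with a gripper value outside its range is refused whole. The fingers move at their own pace and stop on an object; the grip force is fixed at half the most. Time passes only in rows, so rows that do not move let the fingers close. It gives the time, the measured TCP pose, the force and the opening at its end, in the units of the state.
- telemetry.get_obs(): the state, without advancing time (a new reading comes with each control period).
- imaging.read_camera(name): name is "side" or "top" or "wrist"; returns a dict with "frame" (400x640x3 uint8, red, green, blue), "K" (3x3 intrinsics, pixels), "R" (3x3) and "t" (3): a world point X has camera coordinates R X + t; the wrist camera has in their place "T_tool_cam" (4x4, takes a point from camera to tool coordinates, whose origin is the TCP and whose axes are the flange's). Camera axes: x right, y down, z forward; pixel columns grow to the right and rows downward; lengths in m; the calibration is good to about 2 mm. A picture is of the moment at which its call begins: read the wrist's pose just before it. There is no depth.
- ctrl.finish_job(): hands the job in, once; it reports no verdict.
The state is a dict: "t": time; "joint_pos": joint angles; "dq": joint speeds; "effort": joint torques, N m; "ee_pos": TCP position; "orientation": TCP orientation; "ft_force": force on the tool from outside, world axes, zero at the start; "torque": the same for the moment, N m; "gripper_width": opening from 0.0 (shut) to 1.0 (fully open).
Only numpy, scipy, OpenCV 4.12 (cv2) and the standard library are available. Lean on these libraries where they do the work, as an engineer would, in place of code of your own. Each camera call takes 0.05 s, during which the arm holds its last target.

## Working session

There is one attempt and no reset: what is moved stays moved. The work goes in short steps, Python scripts to look and compute and a shell command to move; the robot and the scene stay as the last step left them, time stands still between calls to the robot, and variables do not carry over. Pictures are saved under pics/ and viewed, and the job is handed in when it is done.

```bash
mkdir -p pics; ls
python3 - <<'E'
from station import telemetry, imaging
import cv2
o=telemetry.get_obs(); print(o)
for n in ("side","top","wrist"):
    c=imaging.read_camera(n); cv2.imwrite(f"pics/{n}0.png",c["frame"][:,:,::-1])
    print(n,{k:v.round(4).tolist() for k,v in c.items() if k!="frame"})
E
```

```text
pics
{'t': 0.0, 'joint_pos': array([-1.39250104e+00,  5.28436681e-01,  1.43390173e+00, -1.04460990e-05,
        1.18140515e+00, -1.78529399e-01]), 'dq': array([-0.00123538, -0.00056246, -0.00012008,  0.00058868,  0.00066751,
       -0.00118729]), 'effort': array([-1.56254064e-03, -4.40045893e+01, -1.76594263e+01,  6.32328959e-02,
        5.84462739e-02, -1.64311864e-04]), 'ee_pos': array([ 0.21819663, -0.58494019,  0.24358989]), 'orientation': array([ 9.84125768e-01,  1.77469197e-01, -4.70403097e-06, -1.07545503e-03]), 'ft_force': array([-0.69976824, -0.17388964,  0.88089531]), 'torque': array([ 0.04546815, -0.02648327,  0.02805273]), 'gripper_width': 0.9973402545126003}
side {'K': [[443.857, 0.0, 325.5332], [0.0, 443.857, 206.522], [0.0, 0.0, 1.0]], 'R': [[-0.8873, -0.4612, 0.0076], [-0.3129, 0.5897, -0.7446], [0.3389, -0.663, -0.6675]], 't': [0.4099, 0.1924, 1.1936]}
top {'K': [[515.3703, 0.0, 326.0233], [0.0, 515.3703, 198.6836], [0.0, 0.0, 1.0]], 'R': [[-0.0275, -0.9996, 0.005], [-0.9823, 0.0261, -0.1857], [0.1855, -0.01, -0.9826]], 't': [0.0607, 0.4669, 1.538]}
wrist {'K': [[298.429, 0.0, 320.6519], [0.0, 298.429, 197.5188], [0.0, 0.0, 1.0]], 'T_tool_cam': [[0.0004, -0.9573, -0.289, 0.0784], [1.0, 0.0004, -0.0, -0.0004], [0.0002, -0.289, 0.9573, -0.1397], [0.0, 0.0, 0.0, 1.0]]}
```

View pics/side0.png

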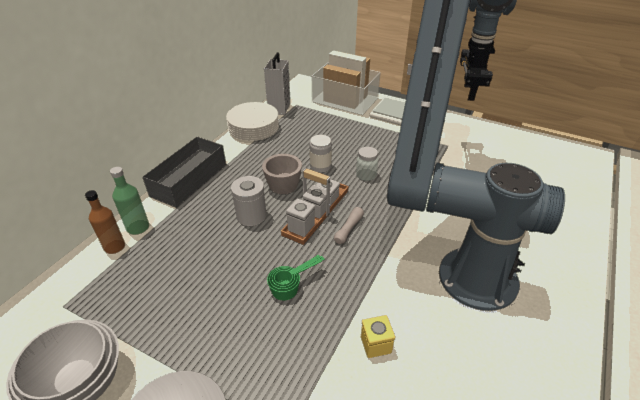

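View pics/top0.png

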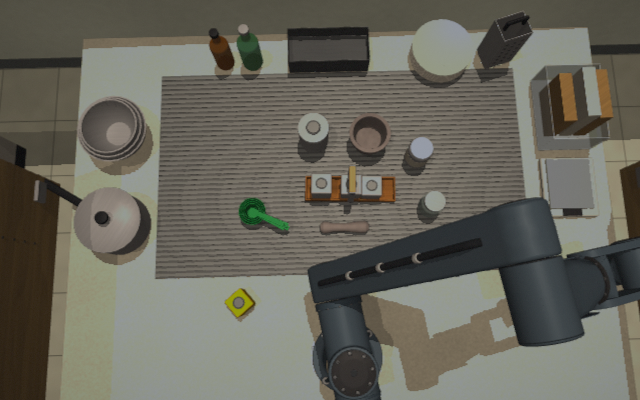

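View pics/wrist0.png

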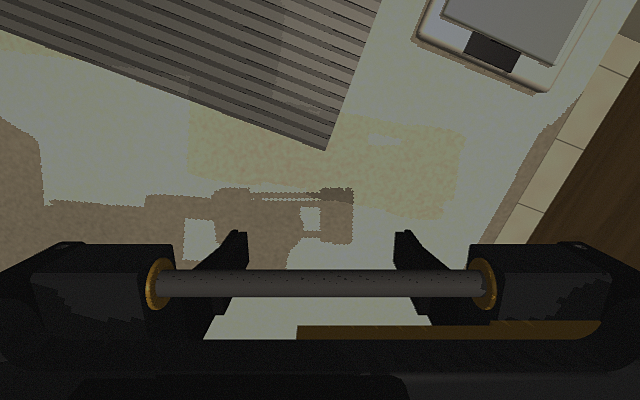

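The top view shows the orange tray at about (350,189). The canister at (321,184) stands away on its left (world +y), and the other two are at about (352,185) and (372,186). The yellow one at (239,302) is the decoy. I'll enlarge the crops.

Run:
```python
import cv2
t=cv2.imread("pics/top0.png"); s=cv2.imread("pics/side0.png")
cv2.imwrite("pics/topc.png",cv2.resize(t[155:225,290:410],None,fx=6.5,fy=6.5,interpolation=cv2.INTER_CUBIC))
cv2.imwrite("pics/sidec.png",cv2.resize(s[155:255,270:390],None,fx=6,fy=6,interpolation=cv2.INTER_CUBIC))
```

```text
(no output)
```

View pics/topc.png

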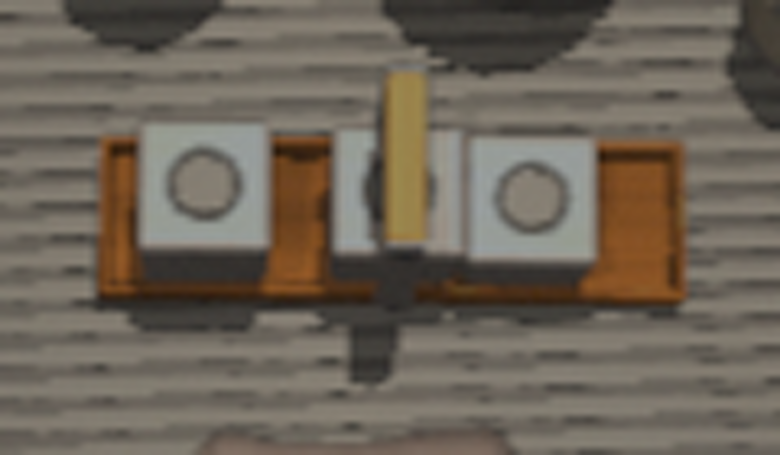

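View pics/sidec.png

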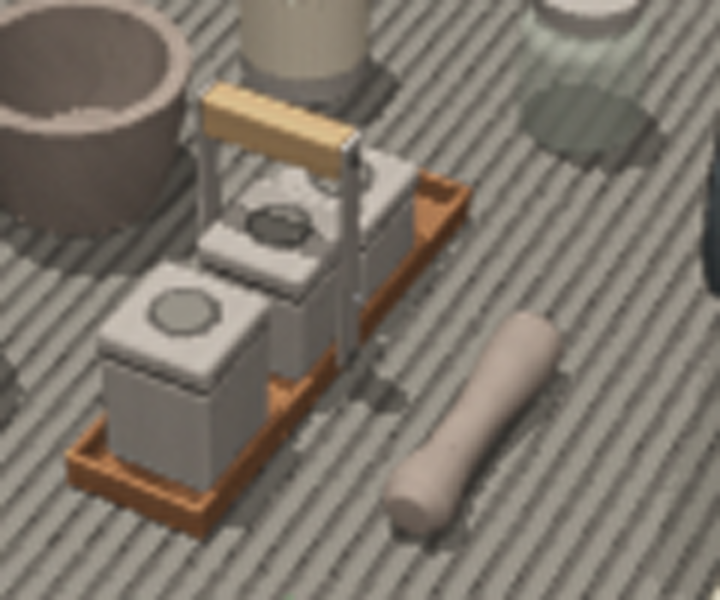

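```bash
cat > h.py <<'E'
import numpy as np, cv2
from station import telemetry, imaging
def ray(c,u,v):
    K,R,t=c["K"],c["R"],c["t"]; C=-R.T@t
    d=R.T@np.linalg.inv(K)@np.array([u,v,1.]); return C,d
def onz(c,u,v,z):
    C,d=ray(c,u,v); return C+d*(z-C[2])/d[2]
def tri(c1,p1,c2,p2):
    A=[];b=[]
    C1,d1=ray(c1,*p1);C2,d2=ray(c2,*p2)
    d1/=np.linalg.norm(d1);d2/=np.linalg.norm(d2)
    s=np.linalg.lstsq(np.c_[d1,-d2],C2-C1,rcond=None)[0]
    P,Q=C1+s[0]*d1,C2+s[1]*d2; return (P+Q)/2,np.linalg.norm(P-Q)
E
python3 - <<'E'
from h import *
np.set_printoptions(precision=4,suppress=True)
T=imaging.read_camera("top");S=imaging.read_camera("side")
f=T["frame"];hsv=cv2.cvtColor(f,cv2.COLOR_RGB2HSV)
print("camC",-T["R"].T@T["t"],-S["R"].T@S["t"])
m=cv2.inRange(hsv,(5,120,60),(16,255,255)); m[:150]=0;m[230:]=0;m[:,:290]=0;m[:,410:]=0
pts=cv2.findNonZero(m); r=cv2.minAreaRect(pts);print("tray",r,cv2.boundingRect(pts))
for p in cv2.boxPoints(r): print(p,onz(T,*p,0.024))
m=cv2.inRange(hsv,(17,70,90),(30,255,255)); m[:150]=0;m[230:]=0;m[:,:290]=0;m[:,410:]=0
pts=cv2.findNonZero(m); r=cv2.minAreaRect(pts);print("bar",r)
for p in cv2.boxPoints(r): print(p,onz(T,*p,0.154))
k=lambda x,y:(290+x/6.5-.42,155+y/6.5-.42)
q=lambda x,y:(270+x/6-.42,155+y/6-.42)
print("away btn",tri(T,k(205,184),S,q(184,311)))
print("far btn",tri(T,k(532,197),S,q(343,175)))
print("bar c",tri(T,k(406,158),S,q(282,128)))
print("mid",onz(T,*k(399,192),.08),onz(T,*k(399,192),.07))
for n,p in dict(a=(205,184),m=(398,192),f=(532,197)).items():
  for z in (.07,.082,.094): print(n,z,onz(T,*k(*p),z))
for n,a,b,z in (("mid",(331,192),(463,192),.082),("far",(468,199),(598,199),.07),("away",(138,185),(271,185),.094)):
  for zz in (.07,.082,.094): print(n,zz,onz(T,*k(*a),zz)[1]-onz(T,*k(*b),zz)[1])
# bystanders
print("round",onz(T,313,128,.128),"mortar",onz(T,369,134,.089),"jar",onz(T,421,150,.1),onz(T,433,203,.1),"pestle",onz(T,344,228,.02),"cups",onz(T,252,211,.056),onz(T,287,228,.05))
E
```

```text
camC [0.175  0.0639 1.5976] [0.0194 0.8669 0.9368]
tray ((350.0284423828125, 188.36703491210938), (90.24531555175781, 24.464492797851562), 0.7638983726501465) (305, 176, 91, 26)
[304.7467 199.9966] [0.4697 0.114  0.024 ]
[305.0729 175.5343] [0.5476 0.1115 0.024 ]
[395.3102 176.7375] [ 0.5363 -0.1712  0.024 ]
[394.984  201.1998] [ 0.4584 -0.1661  0.024 ]
bar ((352.7528076171875, 183.01510620117188), (34.46195602416992, 10.320158004760742), 79.3803482055664)
[344.5056 167.0302] [ 0.539  -0.0067  0.154 ]
[354.649  165.1283] [ 0.5439 -0.0361  0.154 ]
[361. 199.] [ 0.4439 -0.0505  0.154 ]
[350.8566 200.9019] [ 0.4392 -0.0214  0.154 ]
away btn (array([0.5092, 0.0626, 0.0938]), np.float64(0.003958133331944941))
far btn (array([ 0.5037, -0.0901,  0.0699]), np.float64(0.00282021279491772))
bar c (array([ 0.5064, -0.0277,  0.1429]), np.float64(0.0009791001501700046))
mid [ 0.5041 -0.0279  0.08  ] [ 0.5063 -0.0285  0.07  ]
a 0.07 [0.5125 0.0619 0.07  ]
a 0.082 [0.5099 0.0619 0.082 ]
a 0.094 [0.5072 0.0619 0.094 ]
m 0.07 [ 0.5063 -0.0281  0.07  ]
m 0.082 [ 0.5037 -0.0274  0.082 ]
m 0.094 [ 0.5011 -0.0266  0.094 ]
f 0.07 [ 0.5023 -0.0905  0.07  ]
f 0.082 [ 0.4997 -0.0893  0.082 ]
f 0.094 [ 0.4971 -0.0881  0.094 ]
mid 0.07 0.061598354072612084
mid 0.082 0.061114475282847434
mid 0.094 0.06063059649308281
far 0.07 0.06066592926037756
far 0.082 0.060189375026544395
far 0.094 0.059712820792711244
away 0.07 0.06205347301468897
away 0.082 0.061566019090390195
away 0.094 0.06107856516609143
round [0.6677 0.0818 0.128 ] mortar [ 0.6572 -0.0882  0.089 ] jar [ 0.5994 -0.2416  0.1   ] [ 0.4363 -0.2671  0.1   ] pestle [ 0.3794 -0.005   0.02  ] cups [0.434  0.2733 0.056 ] [0.3801 0.1685 0.05  ]
```

The triangulated button heights are 0.094 m for the stray one at top-view (321,184), so it is tall_mid, and 0.070 m for the far one, so that is low. That leaves medium in the middle. The caddy centre is near (0.504,-0.028) with a yaw of about -0.036 rad, and the gap is about 28 mm. The crops above confirm this, and none of the three is yellow. Next I move to the outer side of the tall one.

```bash
python3 -m pendant '[[35,2.56,-2.83,0,0],[35,2.56,-2.83,0,0],[35,2.56,-2.83,0,0],[35,2.56,-2.83,0,0],[35,2.56,-2.83,0,0],[35,2.56,-2.83,0,0],[35,2.56,-2.83,0,0],[35,2.56,-2.83,0,0],[35,2.56,-2.83,0,0],[35,2.56,-2.83,0,0]]'
python3 -m pendant '[[35,2.56,-2.83,0,0],[35,2.56,-2.83,0,0],[35,2.56,-2.83,0,0],[35,2.56,-2.83,0,0],[35,2.56,-2.83,0,0],[35,2.56,-2.83,0,0],[35,2.56,-2.83,0,0],[35,2.56,-2.83,0,0],[35,2.56,-2.83,0,0],[35,2.56,-2.83,0,0]]'
python3 -m pendant '[[35,0,0,0,-0.12],[35,0,0,0,-0.12],[35,0,0,0,-0.12],[35,0,0,0,-0.12],[35,0,0,0,-0.12],[35,0,0,0,-0.12],[35,0,0,0,-0.12],[35,0,0,0,-0.12],[35,0,0,0,-0.12],[35,0,0,0,-0.1]]'
```

```text
t: 1.08
ee_pos: [0.3596, -0.2293, 0.2447]
orientation: [0.984, 0.177, 0.0, 0.0]
ft_force: [0.9, -0.1, 0.0]
gripper_width: 0.384
t: 1.92
ee_pos: [0.5007, 0.1256, 0.2447]
orientation: [0.984, 0.178, 0.0, 0.0]
ft_force: [1.1, -0.6, 0.8]
gripper_width: 0.35
t: 2.75
ee_pos: [0.5003, 0.1236, 0.2445]
orientation: [0.717, 0.697, -0.0, -0.0]
ft_force: [-0.0, -0.4, -0.3]
gripper_width: 0.346
```

```bash
python3 -m pendant '[[35,0.2,0,3,0],[35,0,0,3,0],[35,0,0,3,0],[35,0,0,3,0],[35,0,0,1,0],[35,0,0,0,0]]'
python3 - <<'E'
from h import *
for n in("top","side","wrist"):
    c=imaging.read_camera(n)["frame"][:,:,::-1]; cv2.imwrite(f"pics/{n}1.png",c if n=="wrist" else cv2.resize(c[100:260,250:450],None,fx=3.5,fy=3.5,interpolation=cv2.INTER_CUBIC))
E
```

```text
t: 3.25
ee_pos: [0.4986, 0.1254, 0.1123]
orientation: [0.719, 0.695, -0.002, -0.002]
ft_force: [0.5, -0.2, -0.5]
gripper_width: 0.35
```

View pics/side1.png

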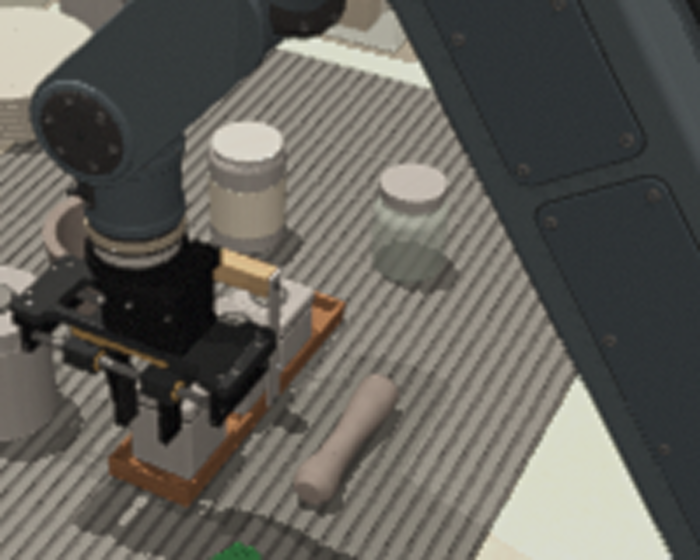

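View pics/top1.png

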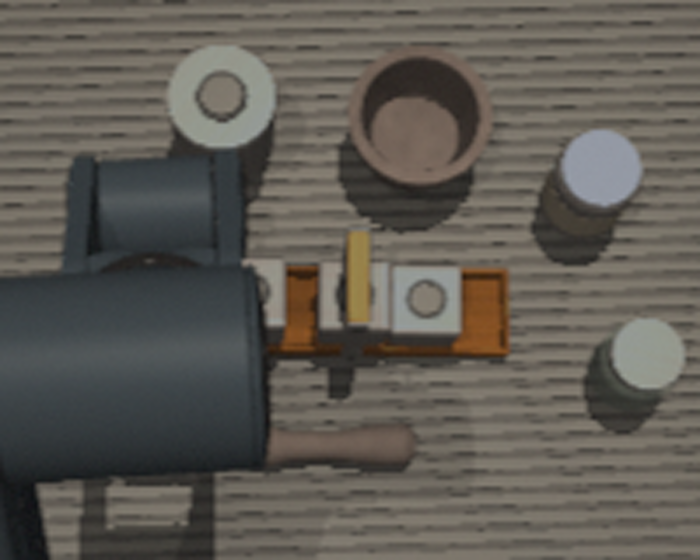

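The fingers are just past the outer face of the tall canister, and the body is clear of the round canister. I lower to push height.

```bash
python3 -m pendant '[[35,0,0,1.5,0],[35,0,0,1.5,0],[35,0,0,1.5,0],[35,0,0,0.5,0],[35,0,0,0,0]]'
python3 - <<'E'
from h import *
for n in("side",):
    c=imaging.read_camera(n)["frame"][:,:,::-1]; cv2.imwrite(f"pics/{n}2.png",cv2.resize(c[150:270,240:400],None,fx=5,fy=5,interpolation=cv2.INTER_CUBIC))
E
```

```text
t: 3.82
ee_pos: [0.5009, 0.1256, 0.065]
orientation: [0.719, 0.695, 0.0, 0.0]
ft_force: [-0.0, -0.5, 0.6]
gripper_width: 0.349
```

View pics/side2.png

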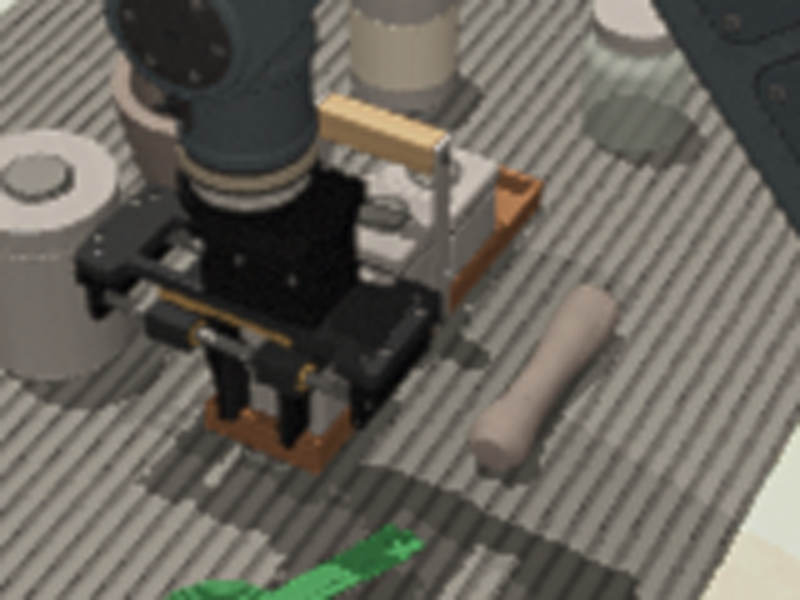

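```bash
python3 -m pendant '[[35,-0.8,0,0,0],[35,-0.8,0,0,0],[35,-0.4,0,0,0],[35,-0.4,0,0,0],[35,-0.4,0,0,0],[35,-0.4,0,0,0],[35,-0.4,0,0,0],[35,-0.3,0,0,0],[35,0,0,0,0]]'
python3 - <<'E'
from h import *
for n in("top","side",):
    c=imaging.read_camera(n)["frame"][:,:,::-1]; cv2.imwrite(f"pics/{n}3.png",cv2.resize(c[150:270,240:400],None,fx=5,fy=5,interpolation=cv2.INTER_CUBIC))
E
```

```text
t: 4.62
ee_pos: [0.499, 0.0859, 0.0645]
orientation: [0.719, 0.695, -0.0, -0.0]
ft_force: [1.4, -0.4, 0.1]
gripper_width: 0.349
```

View pics/top3.png

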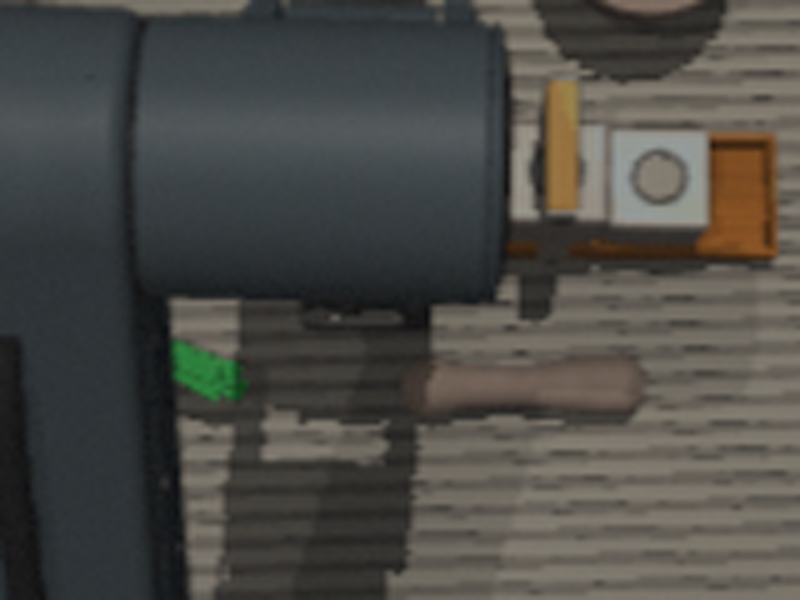

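View pics/side3.png

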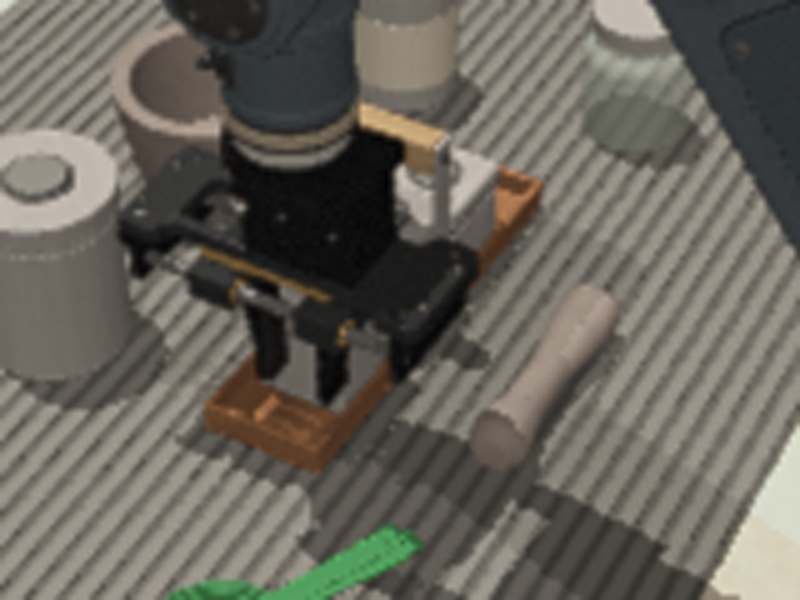

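The canister slides upright and the caddy has not moved. I continue to about contact.

```bash
python3 -m pendant '[[35,-0.3,0,0,0],[35,-0.3,0,0,0],[35,-0.3,0,0,0],[35,-0.3,0,0,0],[35,-0.15,0,0,0],[35,0,0,0,0]]'
python3 - <<'E'
from h import *
for n in("top","side",):
    c=imaging.read_camera(n)["frame"][:,:,::-1]; cv2.imwrite(f"pics/{n}4.png",cv2.resize(c[150:270,240:400],None,fx=5,fy=5,interpolation=cv2.INTER_CUBIC))
E
```

```text
t: 5.22
ee_pos: [0.4986, 0.0727, 0.0645]
orientation: [0.719, 0.695, -0.0, -0.0]
ft_force: [-0.0, 0.3, -0.2]
gripper_width: 0.352
```

View pics/top4.png

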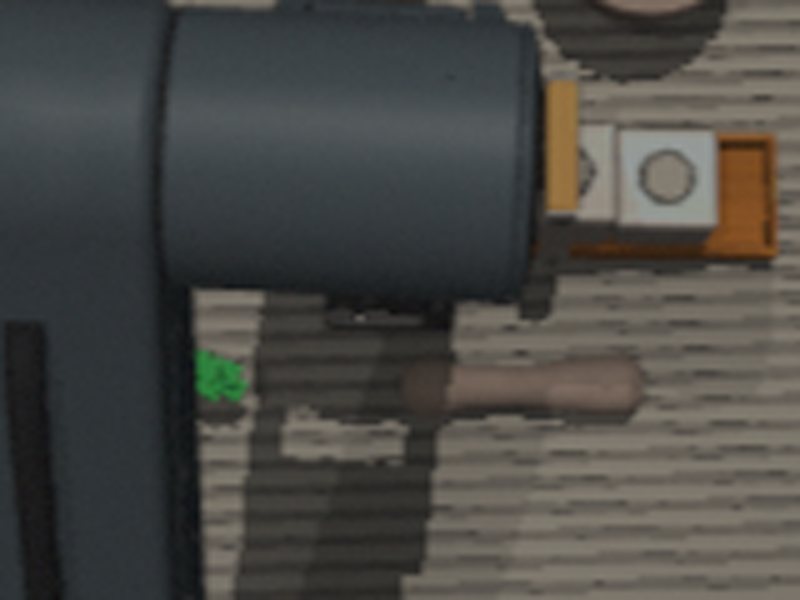

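View pics/side4.png

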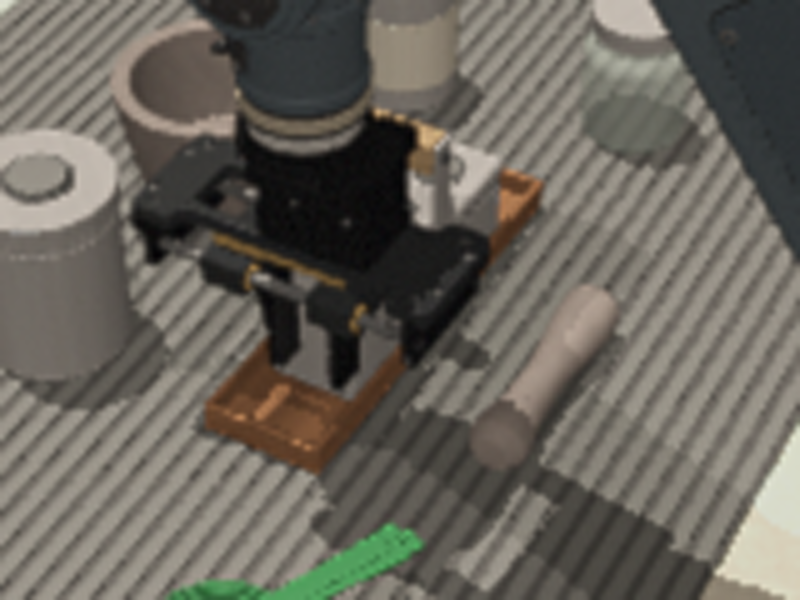

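The low canister has shifted about 1.5 px (4–5 mm), so the row is closed and slightly over-pushed, inside the ±14 mm tolerance. I back off, rise and check.

```bash
python3 -m pendant '[[35,1,0,0,0],[35,1.5,0,0,0],[35,0.5,0,-2,0],[60,0,0,-4,0],[100,0,0,-4,0],[100,3,0,-4,0],[100,4,0,-3.5,0],[100,4,0,0,0],[100,2,0,0,0],[100,0,0,0,0]]'
python3 - <<'E'
from h import *
for n in("top","side",):
    c=imaging.read_camera(n)["frame"][:,:,::-1]; cv2.imwrite(f"pics/{n}5f.png",c); cv2.imwrite(f"pics/{n}5.png",cv2.resize(c[155:255,270:400],None,fx=6,fy=6,interpolation=cv2.INTER_CUBIC))
E
```

```text
t: 6.15
ee_pos: [0.5036, 0.2239, 0.2265]
orientation: [0.717, 0.697, 0.002, 0.0]
ft_force: [0.7, 0.1, -0.3]
gripper_width: 0.793
```

View pics/top5.png

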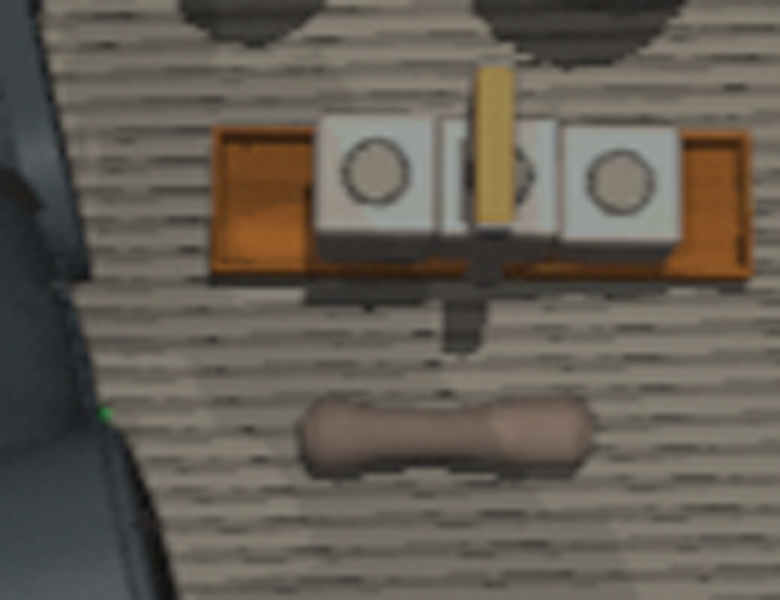

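View pics/side5.png

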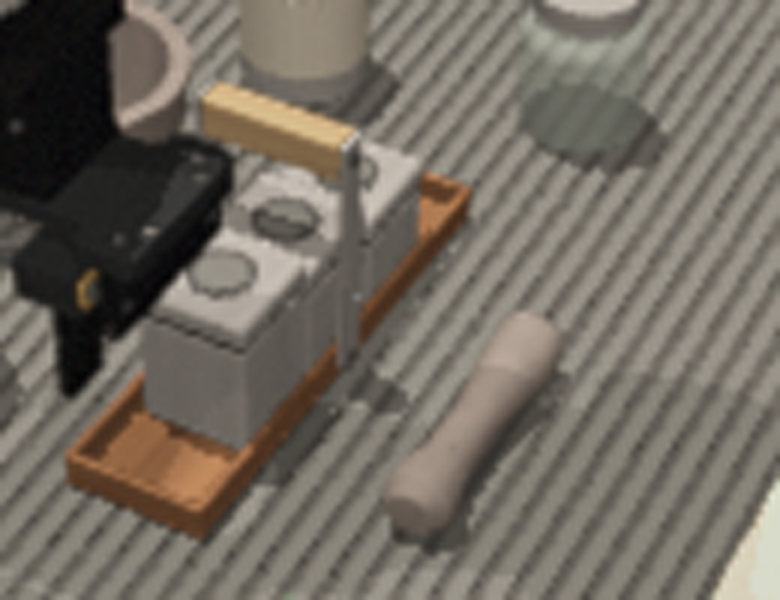

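Run:
```python
from h import *
np.set_printoptions(precision=4,suppress=True)
T=imaging.read_camera("top");S=imaging.read_camera("side")
k=lambda x,y:(270+x/6-.42,155+y/6-.42)
a=onz(T,*k(376,171),.094);f=onz(T,*k(620,182),.07);print("tall",a,"low",f,np.linalg.norm((a-f)[:2]))
print("btn tri",tri(T,k(376,171),S,k(222,272)),tri(T,k(620,182),S,k(358,171)))
for n,e,z in (("t",(320,434),.094),("m",(443,557),.082),("l",(563,681),.07)): print(n,[onz(T,*k(x,178),z)[1].round(4) for x in e])
E0,E1=onz(T,*k(212,128),.024),onz(T,*k(749,131),.024);print("tray ends",E0,E1,(E0+E1)/2)
print("bar",onz(T,*k(494,146),.154),[onz(T,*k(x,146),.154)[1] for x in(476,514)],tri(T,k(494,146),S,k(282,128)))
```

```text
tall [0.5057 0.0287 0.094 ] low [ 0.5021 -0.095   0.07  ] 0.12376709823161697
btn tri (array([0.5075, 0.0293, 0.0935]), np.float64(0.0034302080280707134)) (array([ 0.5006, -0.0953,  0.0708]), np.float64(0.002642836569754106))
t [np.float64(0.0566), np.float64(-0.0001)]
m [np.float64(-0.0051), np.float64(-0.0623)]
l [np.float64(-0.0663), np.float64(-0.126)]
tray ends [0.5464 0.112  0.024 ] [ 0.5374 -0.1684  0.024 ] [ 0.5419 -0.0282  0.024 ]
bar [ 0.5033 -0.0267  0.154 ] [np.float64(-0.018130502020683073), np.float64(-0.03632020864430782)] (array([ 0.5062, -0.0273,  0.1432]), np.float64(0.0009148583989720715))
```

The row is closed: outer centres are 123.8 mm apart and the row is about 5 mm off centre. Next I turn the jaws to lie across the grip bar.

```bash
python3 -m pendant '[[100,0,0,-2,0.12],[100,0,0,-1.5,0.12],[100,0,0,0,0.12],[100,0,0,0,0.12],[100,0,0,0,0.12],[100,0,0,0,0.12],[100,0,0,0,0.12],[100,0,0,0,0.12],[100,0,0,0,0.12],[100,0,0,0,0.12]]'
python3 -m pendant '[[100,0,0,0,0.12],[100,0,0,0,0.12],[100,0,0,0,0.12],[100,0,0,0,0.02],[100,0,3.6,0,0],[100,0,3.6,0,0],[100,0,3.6,0,0],[100,0,3.6,0,0],[100,0,3.6,0,0],[100,0,3.6,0,0]]'
python3 -m pendant '[[100,0,3,0,0],[100,0,0.5,0,0],[100,0,0,0,0],[100,0,0,0,0]]'; python3 -c "
from station import telemetry as t;o=t.get_obs();print(o['ee_pos'],o['orientation'],o['joint_pos'])"
```

```text
t: 7.18
ee_pos: [0.5035, 0.2178, 0.2598]
orientation: [0.987, 0.163, -0.001, 0.0]
ft_force: [-0.4, -0.4, -0.8]
gripper_width: 1.0
t: 8.02
ee_pos: [0.4935, 0.0012, 0.2601]
orientation: [1.0, -0.021, -0.0, 0.0]
ft_force: [0.6, -0.9, -0.5]
gripper_width: 1.002
t: 8.35
ee_pos: [0.4924, -0.0317, 0.2601]
orientation: [1.0, -0.022, -0.0, -0.0]
ft_force: [1.2, 0.1, 0.3]
gripper_width: 1.001
[ 0.49235787 -0.03165167  0.2600796 ] [ 9.99756133e-01 -2.20746662e-02 -4.40181350e-04 -4.35442002e-04] [-2.91478320e-01  3.30569105e-01  1.73642823e+00  6.87749337e-04
  1.07567582e+00  1.32314383e+00]
```

```bash
python3 -m pendant '[[100,1.15,-0.4,1,0],[100,0,0,2,0],[60,0,0,2,0],[60,0,0,2,0],[60,0,0,2,0],[60,0,0,1.5,0],[60,0,0,0.9,0],[60,0,0,0,0],[60,0,0,0,0]]'
python3 - <<'E'
from h import *
print(telemetry.get_obs()['ee_pos'])
for n in("wrist","side",):
    c=imaging.read_camera(n)["frame"][:,:,::-1]; cv2.imwrite(f"pics/{n}6.png",c if n=="wrist" else cv2.resize(c[135:255,250:400],None,fx=5,fy=5,interpolation=cv2.INTER_CUBIC))
E
```

```text
t: 9.1
ee_pos: [0.5044, -0.027, 0.1462]
orientation: [1.0, -0.021, -0.0, -0.0]
ft_force: [-0.2, -0.6, 0.5]
gripper_width: 0.621
[ 0.50442129 -0.02696565  0.14622721]
```

View pics/wrist6.png

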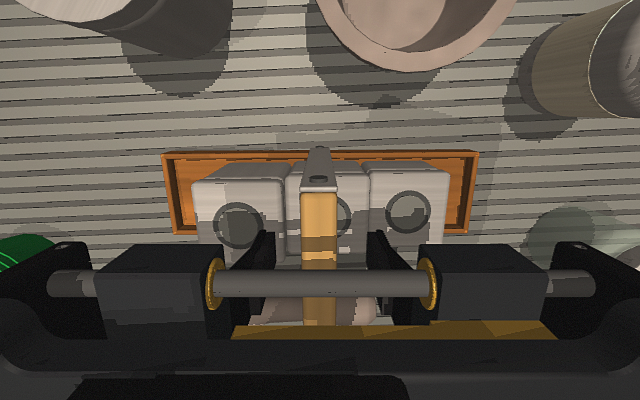

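View pics/side6.png

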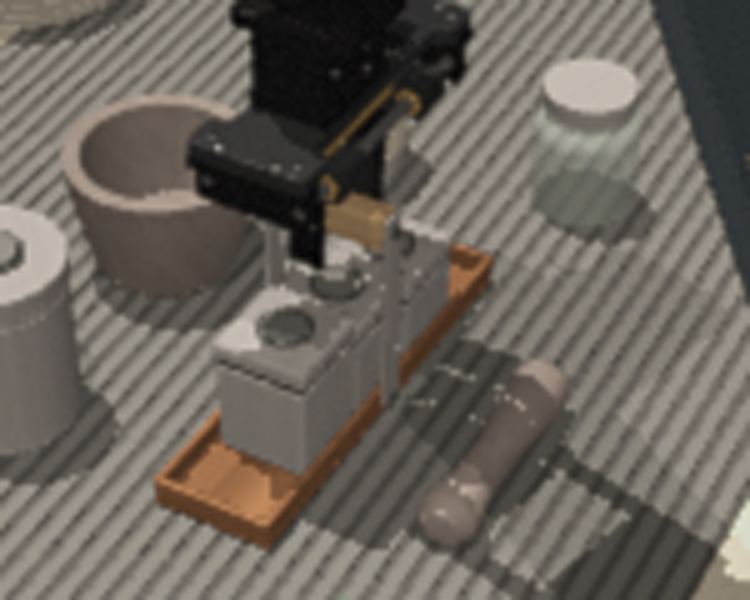

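The bar, at about (319,260) in the wrist view, is centred between the fingers and square to them. I close the jaws.

```bash
python3 -m pendant '[[35,0,0,0,0],[30,0,0,0,0],[25,0,0,0,0],[20,0,0,0,0],[12,0,0,0,0],[0,0,0,0,0],[0,0,0,0,0],[0,0,0,0,0],[0,0,0,0,0],[0,0,0,0,0]]'
python3 -m pendant '[[0,0,0,-0.1,0],[0,0,0,-0.2,0],[0,0,0,-0.4,0],[0,0,0,-0.6,0],[0,0,0,-0.6,0],[0,0,0,-0.4,0],[0,0,0,-0.2,0],[0,0,0,0,0],[0,0,0,0,0]]'
python3 - <<'E'
from h import *
print(telemetry.get_obs()['ee_pos'])
for n in("wrist","side",):
    c=imaging.read_camera(n)["frame"][:,:,::-1]; cv2.imwrite(f"pics/{n}7.png",c if n=="wrist" else cv2.resize(c[135:255,250:400],None,fx=5,fy=5,interpolation=cv2.INTER_CUBIC))
E
```

```text
t: 10.03
ee_pos: [0.5044, -0.0274, 0.1465]
orientation: [1.0, -0.022, 0.0, -0.0]
ft_force: [0.2, 4.2, 3.7]
gripper_width: 0.207
t: 10.78
ee_pos: [0.5044, -0.0279, 0.1715]
orientation: [1.0, -0.022, 0.0, 0.0]
ft_force: [-0.3, -0.1, -8.4]
gripper_width: 0.206
[ 0.50442737 -0.02790458  0.17152987]
```

View pics/side7.png

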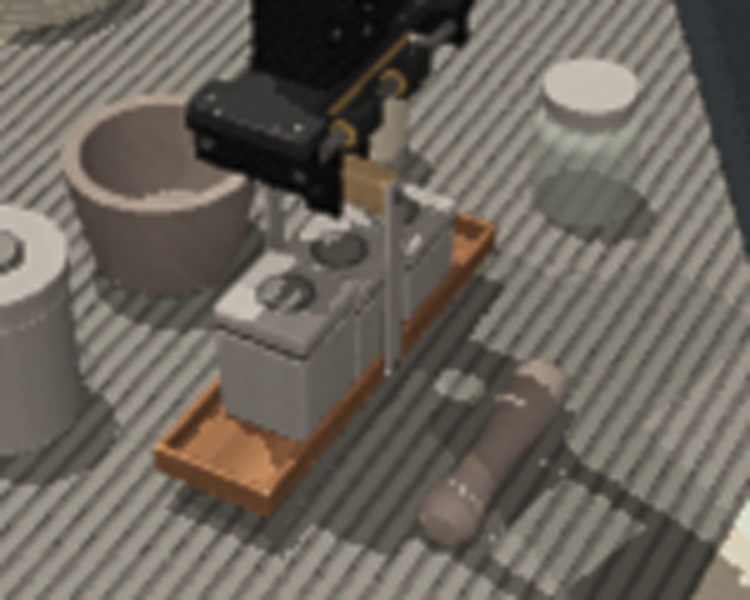

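View pics/wrist7.png

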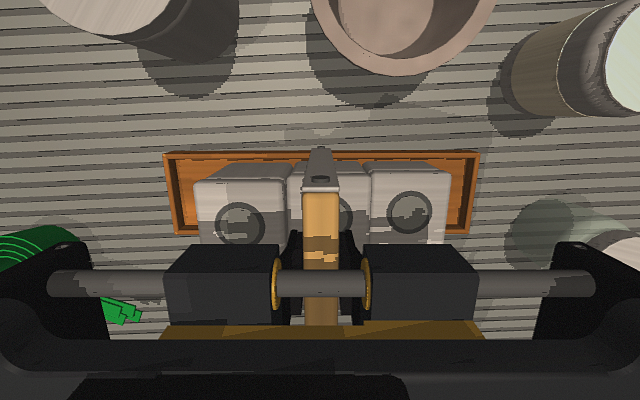

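The caddy hangs level: the opening is 18 mm and the load about 8.4 N. I lift the rest of the way.

```bash
python3 -m pendant '[[0,0,0,-0.3,0],[0,0,0,-0.7,0],[0,0,0,-1.1,0],[0,0,0,-1.3,0],[0,0,0,-1.3,0],[0,0,0,-1.3,0],[0,0,0,-0.9,0],[0,0,0,-0.5,0],[0,0,0,-0.2,0],[0,0,0,0,0]]'
python3 -m pendant '[[0,0,0,0,0],[0,0,0,0,0],[0,0,0,0,0],[0,0,0,0,0],[0,0,0,0,0],[0,0,0,0,0]]'
python3 - <<'E'
from h import *
print(telemetry.get_obs()['ee_pos'],telemetry.get_obs()['dq'])
for n in("wrist","side","top"):
    c=imaging.read_camera(n)["frame"][:,:,::-1]; cv2.imwrite(f"pics/{n}8.png",c if n=="wrist" else cv2.resize(c[105:255,250:410],None,fx=4,fy=4,interpolation=cv2.INTER_CUBIC))
E
```

```text
t: 11.72
ee_pos: [0.5044, -0.0278, 0.2476]
orientation: [1.0, -0.022, 0.0, 0.0]
ft_force: [0.6, 0.6, -8.2]
gripper_width: 0.205
t: 12.22
ee_pos: [0.5044, -0.0279, 0.2471]
orientation: [1.0, -0.022, -0.0, -0.0]
ft_force: [0.3, -0.5, -8.2]
gripper_width: 0.202
[ 0.50440512 -0.02788458  0.24708639] [ 0.00011687 -0.00309286 -0.00203891  0.00128286  0.00013449 -0.00070835]
```

View pics/side8.png

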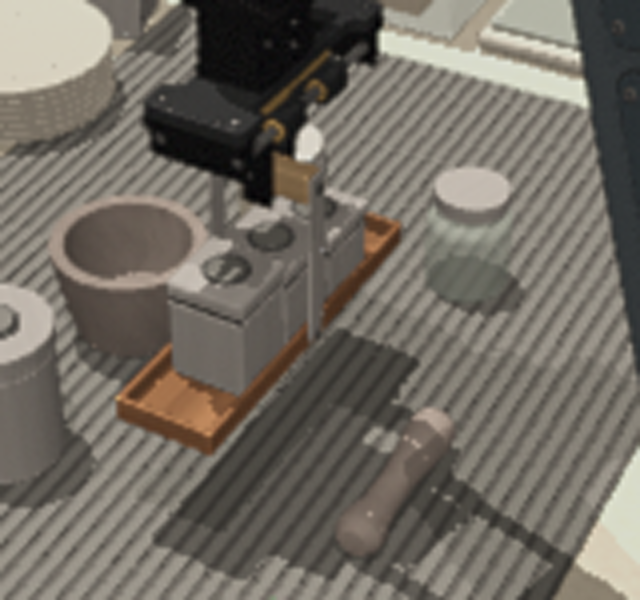

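View pics/wrist8.png

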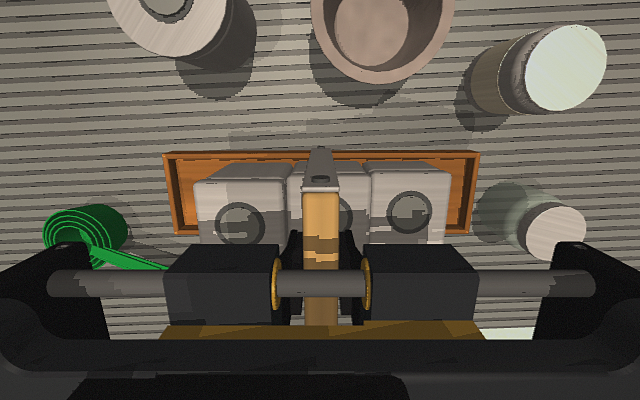

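View pics/top8.png

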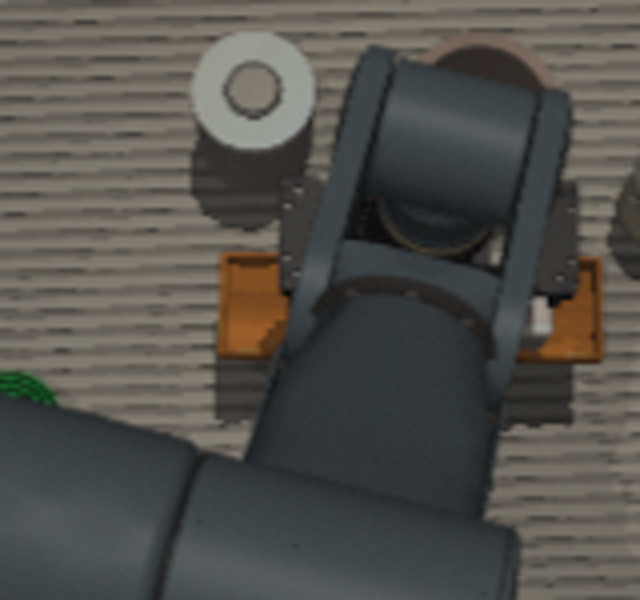

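The side view shows the caddy raised about 10 cm and level, with the row closed. In the wrist view the tray (163–480, rows 150–235) and canisters sit exactly as they did just after the grasp. The bystanders appear unmoved. I hand in the job.

```bash
python3 -c "
from station import ctrl,telemetry as t;o=t.get_obs();print(o['t'],abs(o['dq']).max(),o['ft_force'],o['gripper_width']);print(ctrl.finish_job())"
```

```text
12.3667 0.002056238114164219 [ 0.56287532  0.22838889 -8.03587317] 0.20548505505435308
the job is handed in; nothing more can be done
None
```

I closed the row by pushing the stray tall canister back against the medium one with the fingers. I then gripped the handle bar and lifted the caddy about 10 cm off the mat. I handed the job in with the arm still holding it, at 12.4 s; no verdict was reported.

- **Row, measured on the mat before the lift:** the outer centres were 123.8 mm apart (limit 127.5). I pushed slightly past contact, so the whole row sits about 5 mm to the −y side of the handle, inside the 14 mm allowed.
- **Hold:** the grip opening was 18 mm, which matches the bar, and the load was about 8 N. The arm was still, and the wrist view of tray and canisters was the same as just after the grasp, so nothing slipped or tilted visibly.
- **Bystanders:** none appeared to have moved or touched the caddy in the last pictures; I judged this by eye.
- **Not confirmed:** the arm hides most of the row in the top view once the caddy is up, so the lifted row and its level were checked only in the side and wrist pictures. No check failed or disagreed.

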